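Load-test a battery: tray home, selector to the third click and held

TASK

Load-test the battery in the bench tester: push its open battery tray fully home until it snaps in at its catch, then turn the black selector knob clockwise from off, counting the clicks, to the third one and not over into the fourth. The selector springs back to off when let go, so finish while still holding it on the third click, and leave the loose parts lying around the tester where they are.

Things in the scene. Friction and masses are not known exactly. Their poses are not given: they have to be found in the camera images.
- tester: Battery load tester, a dark blue steel case 240 deep (x) x 300 wide (y) x 95 mm high, fixed on the shelf. Origin: centre of its underside; x points from its front (robot side) to its back, y to its left, z up. Battery tray in the left half of the front face, selector knob on the right of the top panel. Binding posts stick out 19 mm from the front at y -125 to -45, 55 mm up.
- tester_panel (a point): Centre of the tester's flat top panel, 95 mm above the shelf, axes as the tester's. Behind x = +29 mm a slotted resistor cage rises 44 mm above the panel; an ivory-faced meter 85 x 105 mm lies at x -45, y +75 mm, 7 mm high; the selector's axis stands at x -50, y -80 mm.
- tray (a joint): How far the battery tray is out, in m: 0 home, 0.11 fully out; starts 0.045 to 0.09. It slides along the tester's x (push to +x to close), rubbing 1.5 N, more when fast (6 N per m/s). From 11 mm out a spring catch resists with about 6 N, less and less until at 5 mm it lets go and draws the tray in to its stop at 0 and keeps it there; let go between 11 and 5 mm, the tray is pushed back out.
- tray_front (a point): Point on the outer face of the tray's flat grey front plate, mid-width, 60 mm above the shelf; moves with the tray, axes as the tester's. Plate 142 wide, 4 thick, 14 to 88 mm above the shelf; at home its face is 4 mm in front of the case front. A folded lip along its foot sticks out 14 mm (14 to 17 mm up). Behind it in the tray: a black battery pack with an amber band, top at 66 mm.
- selector (a joint): Selector angle in rad, growing clockwise from above: 0 off (stop; starts here), then a click each 22.5 deg: 0.393, 0.785, third 1.178, fourth 1.571, fifth 1.963 (stop). Crests midway between (third to fourth: 1.374). A spring returns it to off from every click: 0.08 N m at off, 0.13 at the third; the clicks add or take up to 0.07, so each is felt as a rise, then a drop of torque.
- selector_grip (a point): On the selector's upright axis at gripping height, 123 mm above the shelf. The knob is a black bar 50 mm long, 12 mm thick, flat-sided, 102 to 135 mm above the shelf, on a skirt of 24 mm radius, top at 103 mm. The point turns with it: x along the bar to the pointer end, z up; at off x is parallel to the tester's x (pointer to the back). Dots 36 mm from the axis mark off (white) and the clicks.
- selector_pointer (a point): The top of the selector bar at its pointer end (white line), 25 mm from the axis and 135 mm above the shelf.
- lens: Bystander: loose cracked amber lamp lens, a dome 72 mm across and 24 mm high; origin at the centre of its underside.
- knob_a: Bystander: loose black bakelite switch knob, 38 mm across, 21 mm high; origin at the centre of its underside.
- knob_b: Bystander: a second loose knob like knob_a.
- nut_tin: Bystander: small open tin of brass nuts, 60 mm across, 30 mm high; origin at the centre of its underside.
- latch_plate: Bystander: loose steel battery latch plate, 84 x 34 mm, 4 mm thick with a tab turned up to 16 mm; origin on its underside near the middle.
- spare_pack: Bystander: loose spare battery pack, black with an amber band, 114 x 90 x 48 mm high; origin at the centre of its underside.
- spanner: Bystander: loose steel spanner 150 mm long lying flat; origin on its underside, x along its length.

How it is judged (in metres and radians):
On the way, in this order (a step that is already met when the one before it is completed fails the run):
1. the tray is pushed home and seated at its catch, the selector still at off (value of joint tray below 0.003 m and value of joint selector below 0.2 rad), for 0.2 s.
2. the selector is turned to the third click and held there (value of joint selector between 1.02 and 1.34 rad and value of joint tray below 0.003 m), for 0.3 s.
At the end, for the whole second after the job is handed in: The tray is home (less than 3 mm out) and the fingers still hold the selector on its third click (1.02 to 1.34 rad, i.e. within about 9 degrees of the click) with at least 1 N of contact (all of step 2 and contact force between the fingers and tester above 1 N); the arm keeps its last pose, push and grip.
It fails at once if the selector is turned over into the fourth click (beyond 1.42 rad) (value of joint selector above 1.42 rad).
It fails at once if the selector is turned while the tray is not home (value of joint selector above 0.25 rad and value of joint tray above 0.004 m).
It fails at once if a loose part round the tester is moved more than 20 mm (distance of any of lens, knob_a, knob_b, nut_tin, latch_plate, spare_pack, spanner from where it was at the start of the episode above 0.02 m).
It also fails if it takes over 51 s, if anything falls off the work surface, if the arm or the gripper's body presses on something with over 40 N, if the wrist force passes 120 N, or if a joint passes its speed limit or range.

ROBOT

A 7-joint arm with a two-finger parallel gripper is mounted at the origin on the work surface. World frame = base frame: x ahead of the robot, y to its left, z up, the work surface at z = 0. Lengths are in m, angles in degrees, forces in N, time in s.
With the tool pointing down it reaches from about 0.425 to 0.875 m from the base axis. Payload 4.7 kg.
Tool frame: the origin (TCP) lies midway between the tips of the shut fingers; the grasp point (between the pads) lies env.grip_point_offset behind it (env.grip_point_offset is the distance from the TCP to the grasp point, in m); x points along the fingers, y is the direction in which the jaws open and shut, and the axes are right-handed (so a half turn about x gives the same grasp; the last joint's range is limited). The gripper opens to 87 mm and grips with 3 to 60 N. Pads are 19 mm wide; open, the fingers measure 117 mm over their backs; the gripper's body (75 mm by 190 mm) begins 51 mm behind the grasp point.
Start: joints at [73.688, 18.392, -4.016, 83.108, 1.295, 78.541, -3.26], TCP at [0.191, -0.621, 0.223] pointing down, gripper open.
Joint ranges: [-163.93, 163.93], [-17.29, 119.83], [-79.2, 71.16], [3.27, 140.29], [-89.18, 269.18], [5.43, 117.66], [-154.24, 154.24]. Speed limits (degrees/s): [147.25, 147.25, 180, 180, 180, 180, 180].

INTERFACE

Orientations are given as [roll, pitch, yaw] about the fixed x, y, z axes, in that order (R = Rz(yaw) Ry(pitch) Rx(roll)).
In Python, from cell import readout, read_camera, camera_params, sign_off, spot_in, pinpoint, env gives the robot as it stands.
- The arm moves only by the shell command python3 -m pendant 'ROWS' [OPENING] [FORCE]. ROWS is a JSON object of lists of equal length, an entry for each row: "xyz": the shift along the world's x, y, z in m, a list of three; "turn": the turn about the world's z in rad. A call has 1 to 10 rows; each row shifts and turns the pose as measured when the row begins; what a row does not reach is not made up. A row lasts 1/8 s, in which the tool goes at most 62.5 mm and 10.7 degrees, less where a joint would pass 70% of its speed; a pose out of reach is approached as far as the arm can. A call is refused whole if a number of a shift passes 0.0625 or a number of a turn 0.188, either way. A call with a gripper value outside its range is refused whole. OPENING is the opening, from 0 (shut) to 1 (fully open), set as the call begins (- or left out, the last holds). The fingers move at their own pace and stop on an object; FORCE is the grip in N (left out, the last holds). Time passes only in rows, so rows that do not move let the fingers close. It gives the time, the measured TCP pose, the force and the opening at its end, in the units of the state.
- readout.get_obs(): the state, without advancing time (a new reading comes with each control period).
- read_camera(name): name is "side" or "top" or "wrist"; returns the picture (400x640x3 uint8, red, green, blue); there is no depth.
- camera_params(name): a dict with "fx", "fy", "cx", "cy" (pixels), "rvec" (rotation vector, rad) and "tvec" (3), from world to camera coordinates, as OpenCV has them; the wrist camera has in their place "hand_eye" (4x4, takes a point from camera to tool coordinates, whose origin is the TCP and whose axes are the tool frame's). Camera axes: x right, y down, z forward; pixel columns grow to the right and rows downward; lengths in m; the calibration is good to about 2 mm. A picture is of the moment at which its call begins: read the wrist's pose just before it. camera_params takes no time and is no camera call.
- sign_off(): hands the job in, once; it reports no verdict.
Trained networks look in the newest picture that a camera, given by its name, has taken for a name from the list of things; names that differ only in an ending like _2 or _b are one class to them, and where a whole thing is asked for, a point or a joint stands for the part that bears it (a point fixed in the world has none). Each returns a list of dicts, best first, with "score" (0 to 1); they miss things now and then, are a little off and sometimes report something else, mostly with a low value. They report only what shows in the picture. A call takes as long as a camera call.
- spot_in(camera, name): "at" ([x, y, z] in m, in the coordinates of the camera as it stood for that picture, good to about 4 mm: the middle of the surface that is visible of it).
- pinpoint(camera, name): "at" ([x, y, z] in m, in the coordinates of the camera as it stood for that picture, good to about 4 mm: a listed point, or the origin of a listed thing).
The state is a dict: "time_s": time; "qpos": joint angles; "joint_velocities": joint speeds; "effort": joint torques, N m; "tool_pos": TCP position; "tool_rot": TCP orientation; "force": force on the tool from outside, world axes, zero at the start; "wrist_torque": the same for the moment, N m; "grip_width": finger opening in m.
Only numpy, scipy, OpenCV 4.12 (cv2) and the standard library are available. Lean on these libraries where they do the work, as an engineer would, in place of code of your own. Each camera call takes 0.05 s, during which the arm holds its last target.

## Working session

There is one attempt and no reset: what is moved stays moved. The work goes in short steps, Python scripts to look and compute and a shell command to move; the robot and the scene stay as the last step left them, time stands still between calls to the robot, and variables do not carry over. Pictures are saved under pics/ and viewed, and the job is handed in when it is done.

```bash
ls; mkdir -p pics; cat > h.py <<'E'
import numpy as np, cv2
from scipy.spatial.transform import Rotation as R
from cell import readout, read_camera, camera_params, sign_off, spot_in, pinpoint, env
def T(cam):
    p=camera_params(cam)
    if cam=='wrist':
        o=readout.get_obs(); W=np.eye(4); W[:3,:3]=R.from_euler('xyz',o['tool_rot'],degrees=True).as_matrix(); W[:3,3]=o['tool_pos']
        return W@np.array(p['hand_eye'])
    W=np.eye(4); W[:3,:3]=cv2.Rodrigues(np.array(p['rvec'],float))[0]; W[:3,3]=np.ravel(p['tvec']); return np.linalg.inv(W)
def snap(cam,fn):
    t=T(cam); im=read_camera(cam); cv2.imwrite('pics/'+fn,im[:,:,::-1]); return t,im
def w(t,a): return (t@np.append(a,1))[:3]
E
python3 - <<'E'
from h import *
o=readout.get_obs();print(o, env.grip_point_offset)
for c in ['side','top']:
    t,im=snap(c,c+'0.png'); print(c,t[:3,3])
    for n in ['tester_panel','tray_front','selector_grip','selector_pointer','tester']:
        for d in pinpoint(c,n)[:2]: print(n,round(d['score'],2),w(t,d['at']).round(4))
E
```

```text
pics
{'time_s': 0.0, 'qpos': array([73.68772732, 18.43979475, -4.0154332 , 83.17501266,  1.29803546,
       78.54192589, -3.2602521 ]), 'joint_velocities': array([ 0.12828763, -0.08257003, -0.0111406 ,  0.04507916,  0.03178852,
       -0.11498418,  0.10079684]), 'effort': array([ 5.80588294e-04, -4.91288424e+01, -4.03676005e-01, -3.12530673e+01,
       -6.37987931e-02,  4.37390408e-02,  1.95732950e-04]), 'tool_pos': array([ 0.19111056, -0.6206822 ,  0.22145223]), 'tool_rot': array([-85.46776919,  89.88833188, 111.65451615]), 'force': array([ 0.26606409,  0.01775971, -0.12484998]), 'wrist_torque': array([ 0.03294971, -0.0148136 ,  0.06163758]), 'grip_width': 0.08687911813089874} 0.0187
side [0.02635824 0.76190557 0.83889862]
tester_panel 0.89 [ 0.6786 -0.0121  0.0966]
tray_front 0.83 [0.4951 0.0154 0.0632]
tray_front 0.33 [ 6.835e-01 -7.200e-03 -6.000e-04]
selector_grip 0.82 [ 0.6498 -0.0982  0.1257]
selector_pointer 0.73 [ 0.6718 -0.0936  0.1345]
selector_pointer 0.41 [ 0.741  -0.2425  0.0035]
tester 0.63 [ 0.682  -0.0081  0.0008]
top [0.52801413 0.06953679 0.92912133]
tester_panel 0.56 [ 0.6806 -0.0053  0.0951]
tester_panel 0.46 [ 5.817e-01  1.885e-01 -1.000e-04]
tray_front 0.7 [0.4874 0.0236 0.0574]
tray_front 0.57 [ 0.5329 -0.242   0.0029]
selector_grip 0.64 [ 0.643  -0.0957  0.1227]
selector_pointer 0.72 [ 0.6715 -0.0881  0.1345]
tester 0.9 [ 6.807e-01 -5.800e-03 -6.000e-04]
```

View pics/side0.png

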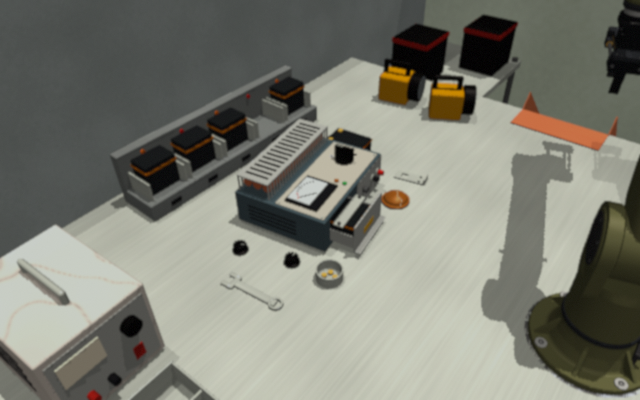

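View pics/top0.png

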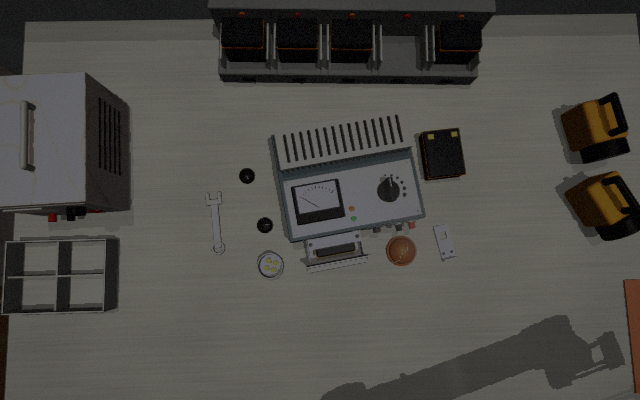

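```bash
python3 - <<'E'
from h import *
print(R.from_euler('xyz',readout.get_obs()['tool_rot'],degrees=True).as_matrix().round(3))
for c in ['top','side']:
    t,im=snap(c,c+'1.png')
    for n in ['lens','knob_a','nut_tin','latch_plate','spare_pack','spanner']:
        for d in pinpoint(c,n)[:2]: print(c,n,round(d['score'],2),w(t,d['at']).round(3))
E
```

```text
[[ 0.     0.294 -0.956]
 [-0.    -0.956 -0.294]
 [-1.     0.     0.   ]]
top lens 0.77 [ 0.517 -0.135 -0.001]
top knob_a 0.77 [ 0.584  0.19  -0.001]
top knob_a 0.58 [ 0.706  0.228 -0.001]
top nut_tin 0.95 [ 0.484  0.174 -0.002]
top latch_plate 0.59 [ 0.536 -0.241  0.001]
top spare_pack 0.59 [ 0.74  -0.239  0.002]
top spanner 0.85 [0.594 0.302 0.004]
side lens 0.9 [ 0.517 -0.14   0.002]
side knob_a 0.77 [0.585 0.186 0.001]
side knob_a 0.55 [0.707 0.227 0.001]
side nut_tin 0.8 [ 0.489  0.169 -0.001]
side latch_plate 0.85 [ 0.534 -0.243 -0.004]
side spare_pack 0.55 [ 0.742 -0.244  0.002]
side spanner 0.82 [0.59  0.303 0.005]
```

The tester sits at about (0.681, -0.008), turned roughly +9.6° in yaw. The tray is about 60 mm out and the area in front of it is clear. I'll swing the tool over along an arc, shutting the fingers and turning the jaws onto the tester's y axis.

```bash
python3 -m pendant '{"xyz":[[0.03,0.03,0.01],[0.03,0.04,0.01],[0.03,0.05,0.01],[0.03,0.05,0.01],[0.03,0.05,0.0],[0.03,0.05,0.0],[0.03,0.05,0.0],[0.02,0.05,0.0],[0.02,0.05,0.0],[0.02,0.05,0.0]],"turn":[0.18,0.18,0.18,0.18,0.18,0.18,0.18,0.18,0.18,0.18]}' 0
```

```text
time_s: 2.55
tool_pos: [0.4643, -0.1396, 0.2646]
tool_rot: [22.4, 89.5, -34.5]
force: [0.7, 0.1, -0.2]
grip_width: 0.0015
```

```bash
python3 -c "
from h import *
o=readout.get_obs();print(o['tool_pos'],o['qpos'].round(1),R.from_euler('xyz',o['tool_rot'],degrees=True).as_matrix().round(3))"
```

```text
[ 0.46431426 -0.13961674  0.26463933] [ 48.8  -2.4 -34.  101.4  -1.2  80.1  48.1] [[ 0.008  0.838  0.546]
 [-0.005  0.546 -0.838]
 [-1.     0.004  0.009]]
```

```bash
python3 -m pendant '{"xyz":[[0,0.02,0.0],[0,0.02,0],[0,0.02,0],[0,0.02,0],[-0.01,0.02,0.01],[-0.01,0.02,0.01],[0,0.02,0.0],[0,0,0]],"turn":[0.166,0.166,0.166,0.166,0.166,0.166,0.166,0]}'
python3 - <<'E'
from h import *
o=readout.get_obs();print(o['tool_pos'],o['qpos'].round(1),R.from_euler('xyz',o['tool_rot'],degrees=True).as_matrix().round(3))
t,im=snap('wrist','w1.png'); print(t[:3,:].round(3))
for n in ['tester_panel','tray_front','selector_grip','selector_pointer','tester']:
        for d in pinpoint('wrist',n)[:2]: print(n,round(d['score'],2),w(t,d['at']).round(4))
E
```

```text
time_s: 3.55
tool_pos: [0.4449, 0.0114, 0.287]
tool_rot: [9.5, 89.3, 22.1]
force: [-0.4, -0.3, 0.3]
grip_width: 0.0005
[0.44493242 0.01143931 0.28702036] [ 38.8  -9.3 -38.2 103.7  -6.1  83.  104.2] [[ 0.011 -0.217  0.976]
 [ 0.005  0.976  0.217]
 [-1.     0.002  0.012]]
[[-0.218  0.934  0.282  0.37 ]
 [ 0.976  0.209  0.065 -0.006]
 [ 0.002  0.289 -0.957  0.448]]
tray_front 0.8 [0.496  0.0224 0.0576]
selector_grip 0.7 [0.4906 0.1707 0.0017]
selector_grip 0.58 [ 0.648  -0.0962  0.1225]
selector_pointer 0.49 [ 0.5951  0.299  -0.0019]
```

View pics/w1.png

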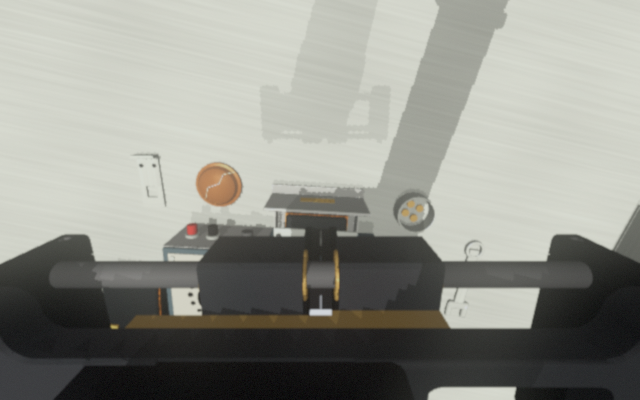

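```bash
python3 - <<'E'
from h import *
im=cv2.imread('pics/top0.png')[100:290,255:445]; cv2.imwrite('pics/crop.png',cv2.resize(im,None,fx=3.1,fy=3.1,interpolation=cv2.INTER_CUBIC))
E
```

```text
(no output)
```

View pics/crop.png

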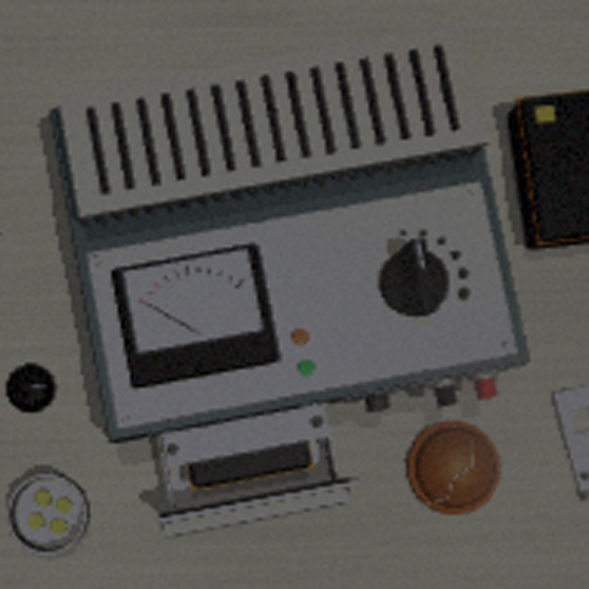

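```bash
python3 - <<'E'
from h import *
t=T('top');p=camera_params('top')
def px(u,v,z):
    u=u/3.1+255;v=v/3.1+100
    d=t[:3,:3]@np.array([(u-p['cx'])/p['fx'],(v-p['cy'])/p['fy'],1]);return t[:3,3]+d*(z-t[2,3])/d[2]
a,b=px(110,440,.095),px(527,360,.095);c=a-b
yaw=np.arctan2(-c[0],c[1]);print(a,b,np.linalg.norm(c),np.degrees(yaw))
ex=np.array([np.cos(yaw),np.sin(yaw),0])
print('center',(a+b)/2+.12*ex)
l,r=px(160,516,.088),px(352,483,.088);print(l,r,(l+r)/2,np.linalg.norm(l-r),np.degrees(np.arctan2(-(l-r)[0],(l-r)[1])))
print('knob',px(414,283,.103), px(418,241,.135))
E
```

```text
[0.5395902 0.120912  0.095    ] [ 0.58780994 -0.17152343  0.095     ] 0.2963842490635125 9.363262380692614
center [ 0.68210127 -0.00578251  0.095     ]
[0.48638395 0.08770938 0.088     ] [ 0.50549569 -0.04640674  0.088     ] [0.49593982 0.02065132 0.088     ] 0.1354710017154674 8.110127345650945
knob [ 0.6429304  -0.09295468  0.103     ] [ 0.66689768 -0.09060813  0.135     ]
```

```bash
python3 -m pendant '{"xyz":[[0,0,-0.05],[0,0,-0.05],[0,0.0,-0.05],[0,0.0,-0.04],[0,0,-0.03],[0,0,-0.01],[0,0,0]],"turn":[-0.03,-0.025,0,0,0,0,0]}'
python3 -c "
from h import *
o=readout.get_obs();print(o['force'],R.from_euler('xyz',o['tool_rot'],degrees=True).as_matrix().round(3))"
```

```text
time_s: 4.72
tool_pos: [0.4455, 0.0048, 0.0506]
tool_rot: [11.6, 89.2, 19.9]
force: [0.4, 1.5, 0.5]
grip_width: 0.0005
[0.3507823  1.49531078 0.4847345 ] [[ 0.013 -0.144  0.989]
 [ 0.005  0.99   0.144]
 [-1.     0.003  0.014]]
```

```bash
python3 -m pendant '{"xyz":[[0.012,0.003,0],[0.012,0.003,0],[0.01,0.002,0],[0.01,0.002,0],[0.008,0.0013,0],[0.008,0.0013,0],[0.008,0.0013,0]],"turn":[0,0,0,0,0,0,0]}'
python3 - <<'E'
from h import *
t,im=snap('top','t2.png'); cv2.imwrite('pics/t2c.png',cv2.resize(im[100:290,255:445,::-1],None,fx=3.1,fy=3.1))
for c in ['top','side']:
    t,im=snap(c,c+'2.png')
    for d in pinpoint(c,'tray_front')[:2]: print(d['score'],w(t,d['at']).round(4))
E
```

```text
time_s: 5.6
tool_pos: [0.5201, 0.0183, 0.0538]
tool_rot: [-0.9, 89.0, 7.3]
force: [-2.1, 0.8, 0.9]
grip_width: 0.0005
0.44 [ 0.6826 -0.0066  0.0937]
0.78 [0.5345 0.0228 0.0621]
```

View pics/side2.png

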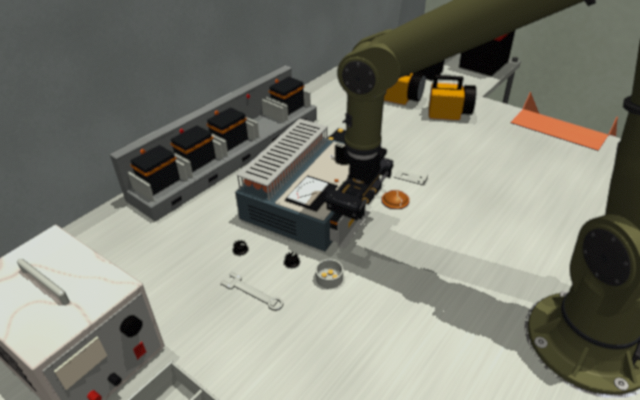

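```bash
python3 -m pendant '{"xyz":[[0.008,0.0013,-0.001],[0.008,0.0013,0],[0.008,0.0013,0]],"turn":[0.01,0.01,0.0]}'; python3 -m pendant '{"xyz":[[0.006,0.001,0],[0.006,0.001,0]],"turn":[0,0]}'
```

```text
time_s: 6.22
tool_pos: [0.5333, 0.0203, 0.0511]
tool_rot: [-163.9, 89.5, -154.6]
force: [-11.2, -0.5, 8.1]
grip_width: 0.0009
time_s: 6.48
tool_pos: [0.5399, 0.0213, 0.0503]
tool_rot: [-171.7, 88.7, -162.4]
force: [-26.3, -2.9, 20.3]
grip_width: 0.0003
```

```bash
python3 - <<'E'
from h import *
o=readout.get_obs();print(o['force'],o['wrist_torque'])
for c in ['top','side','wrist']:
    t,im=snap(c,c+'3.png')
    for d in pinpoint(c,'tray_front')[:2]: print(c,d['score'],w(t,d['at']).round(4))
    if c=='top': cv2.imwrite('pics/t3c.png',cv2.resize(im[100:290,255:445,::-1],None,fx=3.1,fy=3.1))
    if c=='side': cv2.imwrite('pics/s3c.png',cv2.resize(im[100:280,210:430,::-1],None,fx=3.4,fy=3.4))
E
```

```text
[-26.32869598  -2.94548658  20.29829431] [-0.58494046  4.8372142  -0.06926321]
side 0.82 [0.5516 0.0259 0.0568]
side 0.43 [ 0.6853 -0.008   0.0014]
```

View pics/s3c.png

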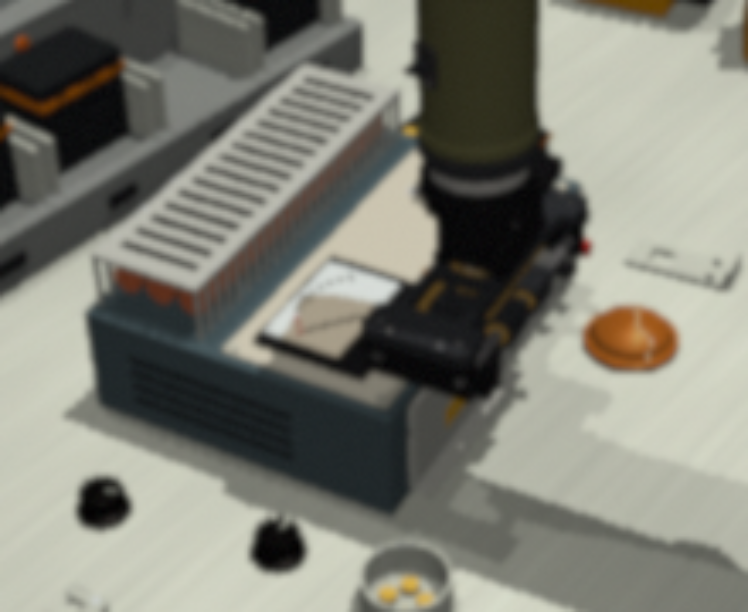

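View pics/wrist3.png

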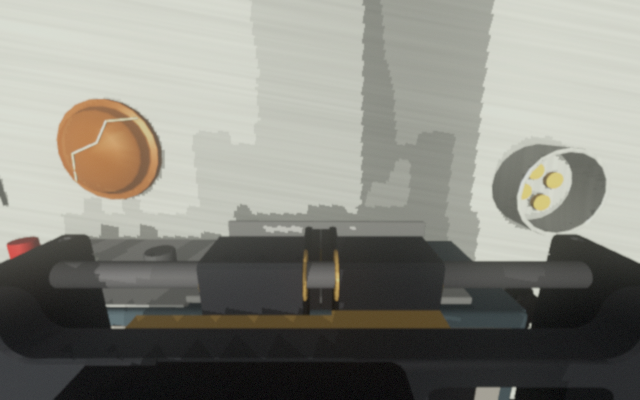

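The tray looks home. The 26 N reading was the arm pressing against its stop. I'll ease off, then check for the catch.

```bash
python3 -m pendant '{"xyz":[[-0.003,-0.0005,0.003],[-0.02,-0.003,0.0],[-0.03,-0.005,0.0],[0,0,0.04],[0,0,0.05],[0,0,0.05],[0,0,0.0]],"turn":[0,0,0,0,0,0,0]}'; python3 - <<'E'
from h import *
o=readout.get_obs();print(o['force'],o['wrist_torque'])
for c in ['top','side','wrist']:
    t,im=snap(c,c+'4.png')
    for n in ['tray_front','selector_grip','selector_pointer','tester_panel']:
        for d in pinpoint(c,n)[:1]: print(c,n,d['score'],w(t,d['at']).round(4))
    if c=='top': cv2.imwrite('pics/t4c.png',cv2.resize(im[100:290,255:445,::-1],None,fx=3.1,fy=3.1))
    if c=='side': cv2.imwrite('pics/s4c.png',cv2.resize(im[100:280,210:430,::-1],None,fx=3.4,fy=3.4))
E
```

```text
time_s: 7.65
tool_pos: [0.4911, 0.014, 0.1987]
tool_rot: [-161.6, 89.4, -152.1]
force: [0.1, 1.3, -1.4]
grip_width: 0.0001
[ 0.12353014  1.29681443 -1.39571054] [ 0.14511465 -0.14724758 -0.00524104]
top tray_front 0.79 [0.5446 0.0281 0.0593]
top selector_grip 0.57 [ 0.6436 -0.0927  0.1201]
top selector_pointer 0.83 [ 0.6708 -0.0879  0.1358]
top tester_panel 0.92 [ 0.68   -0.0044  0.0954]
side tray_front 0.9 [0.5503 0.0255 0.0594]
side selector_grip 0.39 [ 0.6501 -0.0971  0.1252]
side selector_pointer 0.45 [ 0.6738 -0.094   0.1339]
side tester_panel 0.86 [ 0.6808 -0.0102  0.0997]
```

View pics/s4c.png

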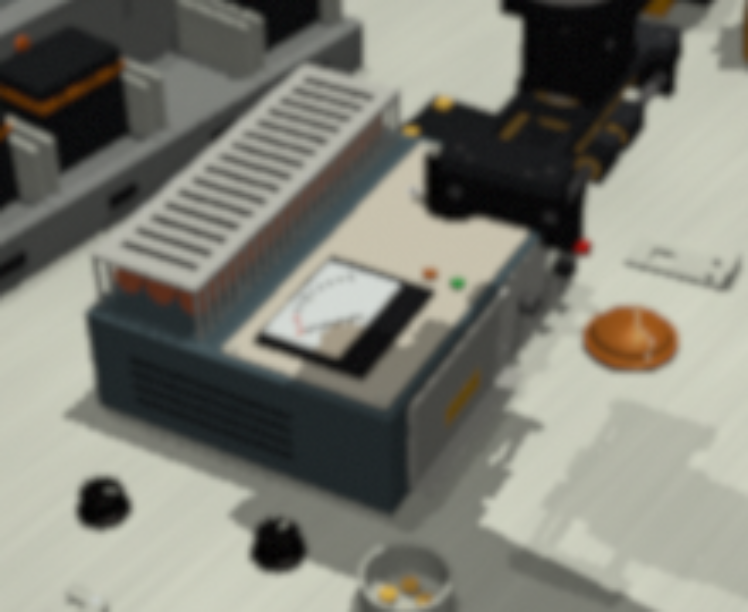

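View pics/wrist4.png

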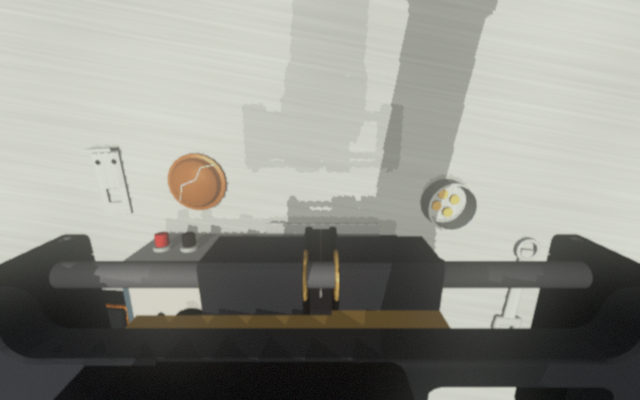

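The tray stayed seated after I let go. Next I'll open the gripper and go above the selector.

```bash
python3 -m pendant '{"xyz":[[0.03,-0.02,0],[0.04,-0.03,0],[0.04,-0.03,0],[0.03,-0.02,0],[0.014,-0.009,0],[0,0,0]],"turn":[0,0,0,0,0,0]}' 1; python3 - <<'E'
from h import *
o=readout.get_obs();print(o['tool_pos'],o['qpos'].round(1),R.from_euler('xyz',o['tool_rot'],degrees=True).as_matrix().round(3))
for c in ['top','side','wrist']:
    t,im=snap(c,c+'5.png')
    for n in ['selector_grip','selector_pointer','tester_panel','tray_front']:
        for d in pinpoint(c,n)[:1]: print(c,n,d['score'],w(t,d['at']).round(4))
E
```

```text
time_s: 9.15
tool_pos: [0.6459, -0.0998, 0.1932]
tool_rot: [-174.4, 88.9, -164.9]
force: [0.4, 0.1, -0.2]
grip_width: 0.0528
[ 0.6458753  -0.09983935  0.19317566] [ 34.8  24.9 -38.4  82.8  15.7  78.8  95.1] [[-0.019 -0.164  0.986]
 [-0.005  0.986  0.164]
 [-1.    -0.002 -0.019]]
top tester_panel 0.71 [ 0.6803 -0.0078  0.0962]
top tray_front 0.68 [0.5463 0.0298 0.0584]
side selector_grip 0.71 [ 0.6487 -0.0982  0.1251]
side selector_pointer 0.72 [ 0.5347 -0.2421 -0.0025]
side tester_panel 0.6 [ 0.6803 -0.0115  0.0976]
side tray_front 0.97 [0.5532 0.0284 0.0608]
wrist selector_grip 0.79 [ 0.6462 -0.0952  0.1199]
wrist selector_pointer 0.32 [ 0.7399 -0.2441  0.001 ]
wrist tester_panel 0.86 [ 0.6832 -0.0073  0.0933]
wrist tray_front 0.79 [0.5504 0.0291 0.0579]
```

View pics/wrist5.png

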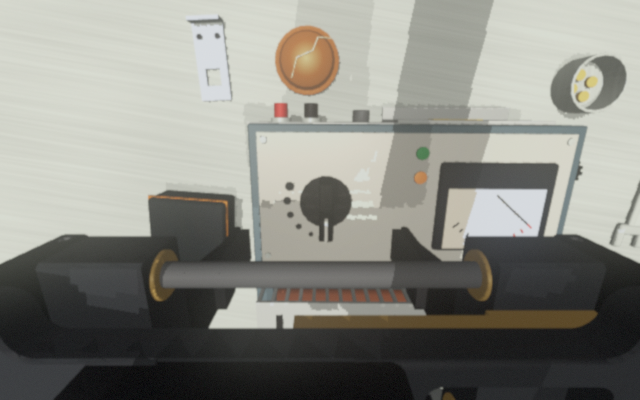

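```bash
python3 - <<'E'
from h import *
t=T('wrist');p=camera_params('wrist')
for u,v,z in [(326,202,.103),(326,230,.135),(249,126,.095),(586,128,.095)]:
    d=t[:3,:3]@np.array([(u-p['cx'])/p['fx'],(v-p['cy'])/p['fy'],1]);print(t[:3,3]+d*(z-t[2,3])/d[2])
E
```

```text
[ 0.64566317 -0.09462012  0.103     ]
[ 0.66014339 -0.09259422  0.135     ]
[ 0.5909155  -0.17263743  0.095     ]
[0.54325487 0.11875633 0.095     ]
```

```bash
python3 -m pendant '{"xyz":[[0,0.002,0],[0,0.003,-0.02],[0,0,-0.025],[0,0,-0.02],[0,0,-0.012],[0,0,-0.005],[0,0,0]],"turn":[0,0,0,0,0,0,0]}' 1 15; python3 - <<'E'
from h import *
o=readout.get_obs();print(o['tool_pos'],o['force'],R.from_euler('xyz',o['tool_rot'],degrees=True).as_matrix().round(3))
snap('wrist','w6.png')
E
```

```text
time_s: 10.78
tool_pos: [0.6443, -0.0925, 0.1053]
tool_rot: [-176.1, 88.8, -166.5]
force: [-0.4, -0.4, 0.6]
grip_width: 0.0873
[ 0.644271   -0.09254314  0.10530714] [-0.38951311 -0.43500182  0.63546641] [[-0.02  -0.167  0.986]
 [-0.005  0.986  0.167]
 [-1.    -0.001 -0.021]]
```

View pics/w6.png

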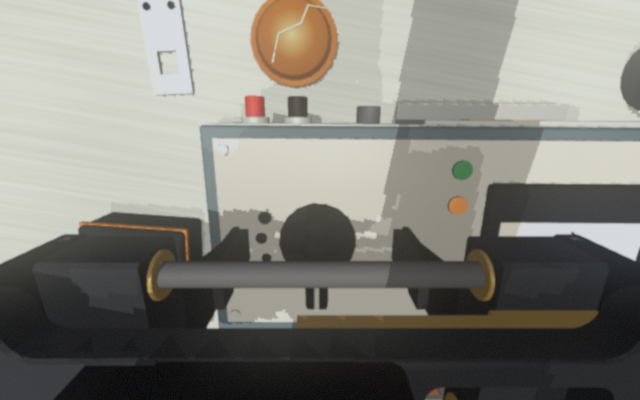

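```bash
python3 -m pendant '{"xyz":[[0.001,-0.002,0.002],[0,0,0],[0,0,0],[0,0,0],[0,0,0],[0,0,0],[0,0,0]],"turn":[0,0,0,0,0,0,0]}' 0 10; python3 -m pendant '{"xyz":[[0,0,0],[0,0,0],[0,0,0],[0,0,0]],"turn":[0,0,0,0]}' 0 10;  python3 -m pendant '{"xyz":[[0,0,0],[0,0,0]],"turn":[0,0]}' 0 40; python3 - <<'E'
from h import *
o=readout.get_obs();print(o['tool_pos'],o['force'],o['wrist_torque'],R.from_euler('xyz',o['tool_rot'],degrees=True).as_matrix().round(3))
snap('wrist','w7.png')
E
```

```text
time_s: 11.7
tool_pos: [0.647, -0.0949, 0.1103]
tool_rot: [-169.3, 89.0, -159.7]
force: [0.2, -0.1, -0.5]
grip_width: 0.0249
time_s: 12.2
tool_pos: [0.6469, -0.0942, 0.1102]
tool_rot: [-172.3, 89.0, -162.7]
force: [-1.0, 0.9, 0.0]
grip_width: 0.0121
time_s: 12.45
tool_pos: [0.6469, -0.0941, 0.1102]
tool_rot: [-172.8, 89.0, -163.3]
force: [-0.3, -0.1, 0.3]
grip_width: 0.0115
[ 0.64685371 -0.09413168  0.11018333] [-0.26173026 -0.06891936  0.32386198] [ 0.28952624 -0.11536558 -0.0830687 ] [[-0.016 -0.166  0.986]
 [-0.005  0.986  0.166]
 [-1.    -0.002 -0.017]]
```

View pics/w7.png

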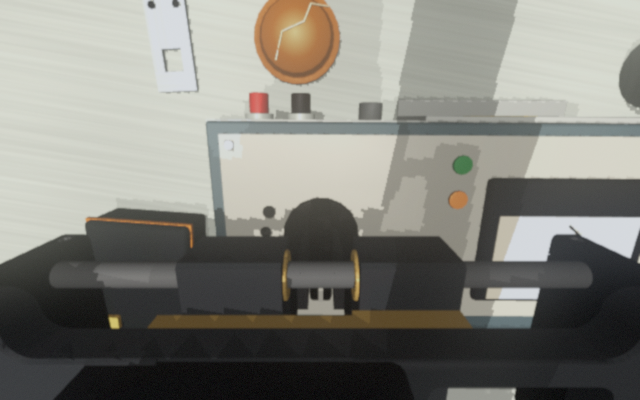

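```bash
cat >> h.py <<'E'
def st():
    o=readout.get_obs();m=R.from_euler('xyz',o['tool_rot'],degrees=True).as_matrix()
    y=np.degrees(np.arctan2(m[1,1],m[0,1])); print('sel est',round(np.radians(99.56-y),3),o['tool_pos'].round(4),'tz',o['wrist_torque'].round(3),o['force'].round(1),'w',round(o['grip_width'],4),'t',o['time_s'],'q7',o['qpos'][6].round(1), 'xt',m[:,0].round(3))
E
python3 -m pendant '{"xyz":[[0,0,0],[0,0,0],[0,0,0],[0,0,0]],"turn":[-0.1,-0.1,-0.1,-0.1]}'; python3 -c "from h import *;st()"
```

```text
time_s: 13.0
tool_pos: [0.6468, -0.0948, 0.1102]
tool_rot: [-168.5, 89.0, 177.6]
force: [-0.2, 0.0, 0.2]
grip_width: 0.0116
sel est 0.41 [ 0.6468 -0.0948  0.1102] tz [ 0.156 -0.125  0.208] [-0.2  0.   0.2] w 0.0116 t 13.0 q7 71.4 xt [-0.017  0.001 -1.   ]
```

```bash
python3 -m pendant '{"xyz":[[0,0,0],[0,0,0],[0,0,0],[0,0,0]],"turn":[-0.1,-0.1,-0.1,-0.1]}'; python3 -c "from h import *;st()"; python3 -m pendant '{"xyz":[[0,0,0],[0,0,0],[0,0,0]],"turn":[-0.1,-0.1,-0.05]}'; python3 -c "from h import *;st();snap('wrist','w8.png');snap('top','t8.png')"
```

```text
time_s: 13.5
tool_pos: [0.6466, -0.0954, 0.1102]
tool_rot: [-162.8, 89.0, 159.7]
force: [-0.9, 0.6, 1.0]
grip_width: 0.0115
sel est 0.82 [ 0.6466 -0.0954  0.1102] tz [ 0.174 -0.033  0.345] [-0.9  0.6  1. ] w 0.0115 t 13.5 q7 49.6 xt [-0.016  0.006 -1.   ]
time_s: 13.88
tool_pos: [0.6463, -0.0957, 0.1102]
tool_rot: [-158.6, 89.0, 149.3]
force: [-0.5, 0.3, 0.5]
grip_width: 0.0116
sel est 1.077 [ 0.6463 -0.0957  0.1102] tz [ 0.163 -0.125  0.106] [-0.5  0.3  0.5] w 0.0116 t 13.875 q7 36.0 xt [-0.015  0.009 -1.   ]
```

View pics/w8.png

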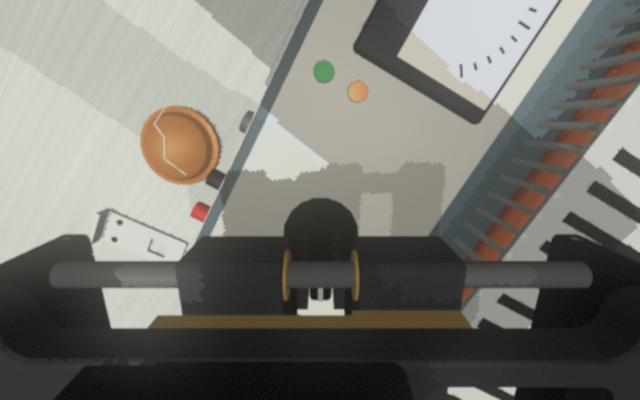

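```bash
python3 -m pendant '{"xyz":[[0,0,0],[0,0,0]],"turn":[-0.05,-0.03]}'; python3 -c "from h import *;st()"; python3 -m pendant '{"xyz":[[0,0,0],[0,0,0]],"turn":[0,0]}'; python3 - <<'E'
from h import *
st()
for c in ['wrist','top','side']:
    t,im=snap(c,c+'9.png')
    for n in ['selector_grip','selector_pointer','tray_front','lens']:
        for d in pinpoint(c,n)[:1]: print(c,n,round(d['score'],2),w(t,d['at']).round(4))
    if c!='wrist': cv2.imwrite('pics/%s9c.png'%c,cv2.resize(im[100:280,210:430,::-1],None,fx=3.4,fy=3.4))
st()
E
```

```text
time_s: 14.22
tool_pos: [0.6461, -0.0958, 0.1102]
tool_rot: [-157.5, 89.0, 145.9]
force: [-0.7, -0.5, 0.7]
grip_width: 0.0117
sel est 1.155 [ 0.6461 -0.0958  0.1102] tz [ 0.174 -0.112  0.101] [-0.7 -0.5  0.7] w 0.0117 t 14.225 q7 31.9 xt [-0.014  0.01  -1.   ]
time_s: 14.48
tool_pos: [0.6462, -0.0958, 0.1102]
tool_rot: [-157.6, 89.0, 145.8]
force: [-0.9, 0.1, -0.5]
grip_width: 0.012
sel est 1.153 [ 0.6462 -0.0958  0.1102] tz [ 0.172 -0.031  0.019] [-0.9  0.1 -0.5] w 0.012 t 14.475 q7 31.9 xt [-0.014  0.01  -1.   ]
wrist selector_grip 0.6 [ 0.6482 -0.0947  0.1214]
wrist selector_pointer 0.96 [ 0.6598 -0.1177  0.13  ]
wrist tray_front 0.54 [ 0.6839 -0.0043  0.0954]
wrist lens 0.82 [ 5.172e-01 -1.399e-01 -5.000e-04]
top selector_grip 0.66 [ 0.6437 -0.0928  0.1231]
top tray_front 0.8 [0.5473 0.0318 0.0596]
top lens 0.95 [ 0.5183 -0.1349 -0.0021]
side selector_grip 0.79 [ 0.6475 -0.0952  0.1222]
side selector_pointer 0.77 [ 0.6623 -0.116   0.1353]
side tray_front 0.97 [0.5523 0.0274 0.0603]
side lens 0.58 [ 0.5203 -0.1368  0.0016]
sel est 1.154 [ 0.6462 -0.0958  0.1102] tz [ 0.15  -0.089  0.027] [-0.2  0.4  0.6] w 0.0118 t 15.225 q7 31.9 xt [-0.014  0.01  -1.   ]
```

View pics/wrist9.png

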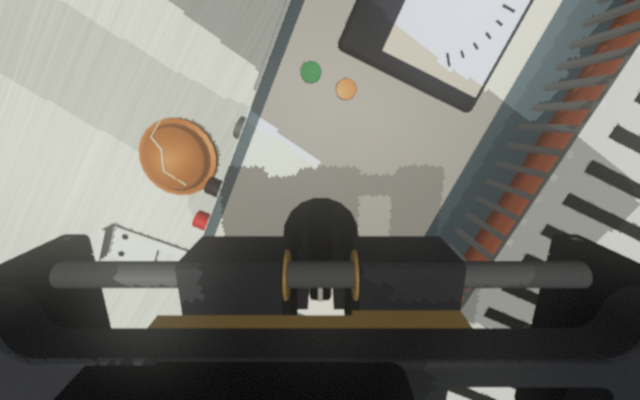

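View pics/side9c.png

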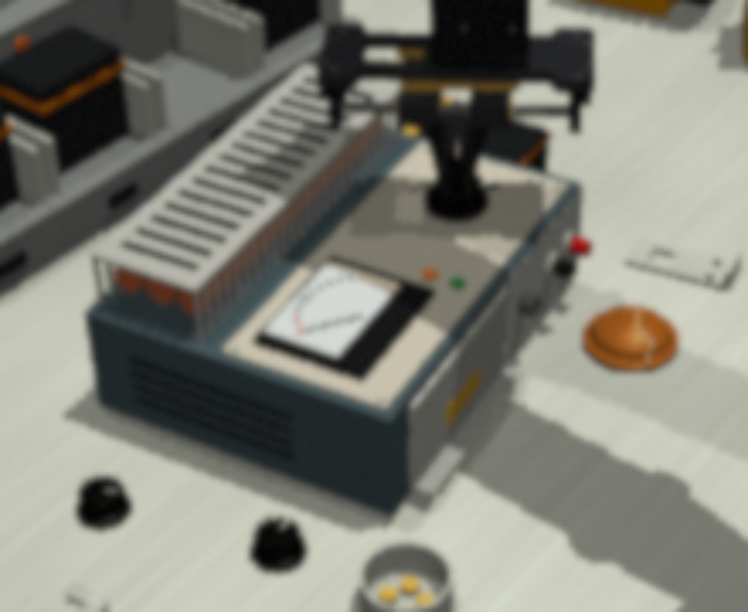

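```bash
python3 -m pendant '{"xyz":[[0,0,0],[0,0,0],[0,0,0],[0,0,0]],"turn":[-0.02,0,0,0]}'; python3 - <<'E'
from h import *
st()
for c in ['wrist','side']:
    t,im=snap(c,c+'10.png')
    g=[w(t,d['at']) for n in ['selector_grip','selector_pointer'] for d in pinpoint(c,n)[:1]]
    v=g[1]-g[0];print(c,9.4-np.degrees(np.arctan2(v[1],v[0])))
st(); print(sign_off())
E
```

```text
time_s: 15.72
tool_pos: [0.6462, -0.0958, 0.1102]
tool_rot: [-157.0, 89.0, 145.2]
force: [0.0, 1.0, 0.7]
grip_width: 0.012
sel est 1.175 [ 0.6462 -0.0958  0.1102] tz [ 0.161 -0.045  0.127] [0.  1.  0.7] w 0.012 t 15.725 q7 30.8 xt [-0.014  0.01  -1.   ]
wrist 70.65547445346238
side 74.82431913418289
sel est 1.175 [ 0.6461 -0.0959  0.1102] tz [ 0.169 -0.079  0.097] [-0.5  0.4  0.2] w 0.0116 t 16.025 q7 30.8 xt [-0.014  0.01  -1.   ]
the job is handed in; nothing more can be done
None
```

I pushed the tray home with the fingers shut. After I let go it stayed flush against the case, so the catch has it. I then gripped the selector bar at 40 N, turned it clockwise to the third click, and handed the job in at about 16 s with the grip still on. The sign-off reports no verdict.

- **Selector angle:** the wrist angle puts it at 1.175 rad, with the third click at 1.178. The torque rose and then dropped before the third click. The bar still sits straight between the pads, and the grip width of 11.6–12.0 mm matches the 12 mm bar.
- **Checks that disagreed:** the camera networks read the pointer at 70.7° (wrist) and 74.8° (side) at the end, against 67.3° from the wrist angle. Just before the last 1° nudge they had read about 72° and 64°. I took this as their usual error of a few millimetres over a 25 mm pointer. 74.8° is 1.31 rad, still inside the 1.02–1.34 window, but only just.
- **Push force:** the wrist force reached about 33 N (26 N along the push, 20 N upward) when the tray met its stop. I backed off straight away. I did not find out where the upward part came from; it could be friction on the plate, or the gripper touching the tester.
- **Loose parts:** the lens was within about 5 mm of its starting reading. I did not measure the other parts again, but those visible in the last pictures look unmoved.

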